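Lock the holder clamp past its clicks and seal the coin holder with the treadle

ROBOT

A 6-joint arm with a two-finger parallel gripper is mounted at the origin on the work surface. World frame = base frame: x ahead of the robot, y to its left, z up, the work surface at z = 0. Lengths are in mm, angles in rad, forces in N, time in s.
With the tool pointing down it reaches from about 400 to 925 mm from the base axis. Payload 3.4 kg.
Tool frame: the origin (TCP) lies at the very end of the fingers, on their centre line; the grasp point (between the pads) lies 19 mm behind it (arm.grasp_offset is the distance from the TCP to the grasp point, in mm); z points along the fingers, y is the line along which they close (so a half turn about z gives the same grasp; the last joint's range is limited). The gripper opens to 85 mm and grips with 20 to 120 N. Pads are 22 mm wide; open, the fingers measure 114 mm over their backs; the gripper's body (76 mm by 85 mm) begins 54 mm behind the grasp point. The pads swing forward as they close: fully open they stand 13 mm farther back than shut.
Start: joints at [-1.383, 0.307, 1.506, -0, 1.328, -0.073], TCP at [148.797, -555.419, 199.005] pointing down, gripper open.
Joint ranges: [-3.12, 3.12], [-1.05, 2.28], [0.14, 2.33], [-1.42, 4.57], [0.1, 2.73], [-2.68, 2.68]. Speed limits (rad/s): [2.57, 2.57, 3.14, 3.14, 3.14, 3.14].

INTERFACE

Orientations are given as [roll, pitch, yaw] about the fixed x, y, z axes, in that order (R = Rz(yaw) Ry(pitch) Rx(roll)).
In Python, from plant import arm gives the robot as it stands.
- The arm moves only by the tool carry_out, never from a script. Its arguments are lists of equal length, an entry for each row: "grip": the finger opening in mm, from 0 to 85.4; "xyz": the shift along the tool's x, y, z in mm, a list of three; "roll": the turn about the tool's z in rad. In form: {"grip": [grip, ...], "xyz": [[tx, ty, tz], ...], "roll": [roll, ...]}. A call has 1 to 10 rows; each row is the pose to reach, as a shift and turn from the pose commanded when the call began, along the tool's axes at that moment; what a row does not reach only later rows make up. A row lasts 1/10 s, in which the tool goes at most 50 mm and 8.59 degrees, less where a joint would pass 70% of its speed; a pose out of reach is approached as far as the arm can. A call with a gripper value outside its range is refused whole. The fingers move at their own pace and stop on an object; the grip force is fixed at half the most. Time passes only in rows, so rows that repeat a pose let the fingers close. It gives the time, the measured TCP pose, the force, the opening and the grip force at its end, in the units of the state.
- arm.sense(): the state, without advancing time (a new reading comes with each control period).
- arm.get_image(name): name is "scene" or "top"; returns the picture (420x560x3 uint8, blue, green, red); there is no depth.
- arm.camera_info(name): a dict with "vertical_fov" (degrees; the focal length in pixels is half the picture's height over the tangent of half this angle, whatever the lens; pixels are square), "cx", "cy" (the principal point, pixels), "dist_coeffs" ([k1, k2, p1, p2, k3] as OpenCV has them; the pictures are not rectified), "R" (3x3) and "t" (3): a world point X has camera coordinates R X + t. Camera axes: x right, y down, z forward; pixel columns grow to the right and rows downward; lengths in mm; the calibration is good to about 2 mm. A picture is of the moment at which its call begins. camera_info takes no time and is no camera call.
- arm.finish_job(): hands the job in; it is judged then, once.
Trained networks look in the newest picture that a camera, given by its name, has taken for a name from the list of things; names that differ only in an ending like _2 or _b are one class to them, and where a whole thing is asked for, a point or a joint stands for the part that bears it (a point fixed in the world has none). Each returns a list of dicts, best first, with "conf" (0 to 1); they miss things now and then, are a little off and sometimes report something else, mostly with a low value. They report only what shows in the picture. A call takes as long as a camera call. They do not tell look-alikes from the thing itself.
- arm.find_in(camera, name): "point" ([column, row] in pixels, amid what is visible of it).
- arm.regions_of(camera, name): "pixels" (420x560 bool, what is visible of it) and "point" ([column, row] in pixels, amid what is visible of it).
- arm.mark_of(camera, name): "point" ([column, row] in pixels: a listed point, or the origin of a listed thing).
The state is a dict: "clock": time; "joints": joint angles; "qd": joint speeds; "joint_torque": joint torques, N m; "tool_pos": TCP position; "eef_rot": TCP orientation; "contact_force": force on the tool from outside, world axes, zero at the start; "torque": the same for the moment, N m; "grip_width": finger opening in mm; "grasp_force": force on a finger pad.
Only numpy, scipy, OpenCV 4.12 (cv2) and the standard library are available. Lean on these libraries where they do the work, as an engineer would, in place of code of your own. Each camera call takes 0.05 s, during which the arm holds its last target. There are 200 camera calls.

TASK

Seal the coin holder that lies in the bench press. First turn the clamp knob clockwise half a turn by its handle, past both of its clicks, so that it rests in its last notch with the handle over the steel rib; only then push the treadle gently right down to its stop, hold it there for about a second and let it come back up. Do not force the handle or ram the treadle, and leave the other things on the desk where they are.

Things in the scene. Friction and masses are not known exactly. Their poses are not given: they have to be found in the camera images.
- press: grey bench press fixed to the desk: base plate 220 (x) x 350 (y) x 20 mm; origin: centre of underside, x away from the robot at yaw 0, y left. Column and bridge (155 mm high; y -45 to +25, x -10 to +105 mm) carry the ram over the holder. Clamp knob at (0, +120) mm, treadle at y = -110 mm. A steel rib at (+55, +120) mm, 50 mm high, marks locked
- clamp_pivot (a point): point on the clamp knob's upright axis, 65 mm above the desk, at the height of the handle's centre line; fixed to the press. Black fluted hub 52 mm across, top 80 mm above the desk, on a 68 mm round boss 38 mm high
- clamp_handle (a point): point on the centre line of the knob's handle, 70 mm from the axis. The handle is one level steel bar, 14 mm thick, with a 24 mm ball at its end 95 mm from the axis; its centre line is 65 mm above the desk, 45 mm above the base plate. It can be pushed sideways with closed fingertips reaching down beside it
- clamp (a joint): turn of the clamp knob, rad, clockwise from above: 0 at the start, handle towards the press's -x; 1.57 middle notch, handle towards its +y; 3.14 last notch, locked, handle towards its +x over the rib. It springs to the nearest notch: up to 0.5 Nm is needed to pass the humps at 0.79 and 2.36, then it snaps on by itself. End stop 3.3
- treadle_pad (a point): centre of the top of the rubber pad near the front end of the treadle, a sprung hinged plate 150 mm long (x), 55 mm wide (y); pad 50 x 55 mm. About 84 mm above the desk when up, 47 mm when down; it is 120 mm from the hinge
- treadle (a joint): angle of the treadle, rad: 0 up, 0.30 where it meets its stop. About 5 N on the pad starts it and 11 N brings it to the stop, pushing the ram 12 mm down; it springs back up when let go
- holder: white coin holder, 85 x 60 x 9 mm, lying in the nest under the ram, with a clear lid on it; origin: centre of its underside
- holder_lid (a joint): how far the holder's lid has been pushed down, m: 0 stands 6 mm proud; the treadle at its stop presses it to about 0.0045, which is shut; it stays where it is pushed
- magnifier: magnifying glass lying flat: 90 mm round black frame 12 mm thick (origin: centre of its underside), 100 mm handle along its own -x. Leave alone
- capsules: stack of three round coin capsules, 60 mm across, 30 mm high; origin: centre of underside. Leave alone
- jar: glass jar with steel cap, 68 mm across, 90 mm high; origin: centre of underside. Leave alone
- loupe: small eye loupe standing on end, 44 mm across, 38 mm high; origin: centre of underside. Leave alone
There are look-alikes about, which are no part of the job. Leave any orange or purple look-alike of the holder alone.

How it is judged:
By the outcome, as a careful person would: the job done as asked, in the order asked, and still so for the second after the job is handed in, with the robot touching nothing.
It also fails if it takes over 61 s, if anything falls off the work surface, if the arm or the gripper's body presses on something with over 40 N, if the wrist force passes 120 N, or if a joint passes its speed limit or range.

## Working session

There is one attempt and no reset: what is moved stays moved. The work goes in short steps, Python scripts to look and compute and a tool call to move; the robot and the scene stay as the last step left them, time stands still between calls to the robot, and variables do not carry over. Pictures are saved under pics/ and viewed, at most 13 in all, crops included, and the job is handed in when it is done.

Besides the shell and the picture viewer there is one more tool, called as name([rows], argument=value, ...), one row to a line, values as JSON. carry_out: Moves the arm, as the interface text tells. Its arguments: {"type":"object","properties":{"grip":{"type":"array"},"xyz":{"type":"array"},"roll":{"type":"array"}},"required":["grip","xyz","roll"]}

```bash
mkdir -p pics
cat > h.py <<'E'
import numpy as np,cv2
from plant import arm
def cam(n):
    c=arm.camera_info(n);f=210/np.tan(np.radians(c["vertical_fov"])/2)
    K=np.array([[f,0,c["cx"]],[0,f,c["cy"]],[0,0,1.]]);return K,np.array(c["dist_coeffs"],float),np.array(c["R"],float),np.array(c["t"],float)
def ray(n,p,z):
    K,d,R,t=cam(n);u=cv2.undistortPoints(np.array([[p]],float),K,d)[0,0]
    v=R.T@np.array([*u,1]);o=-R.T@t;return o+v*(z-o[2])/v[2]
def proj(n,X):
    K,d,R,t=cam(n);return cv2.projectPoints(np.array(X,float).reshape(-1,3),cv2.Rodrigues(R)[0],t,K,d)[0][:,0]
E
python3 - <<'E'
from h import *
for n in("scene","top"):
    cv2.imwrite(f"pics/{n}0.png",arm.get_image(n))
    K,d,R,t=cam(n);print(n,-R.T@t)
    for k,z in(("clamp_pivot",65),("clamp_handle",65),("treadle_pad",84),("press",0),("holder",20)):
        for r in arm.mark_of(n,k)[:3]:print(k,np.round(r["point"]),round(r["conf"],2),ray(n,r["point"],z).round(0))
s=arm.sense();print(s["clock"],s["tool_pos"],s["eef_rot"],s["contact_force"])
E
```

```text
scene [1406.63878752 -111.40735155 1079.70282628]
clamp_pivot [286. 208.] 0.65 [494.  50.  65.]
clamp_handle [270. 192.] 0.67 [429.  18.  65.]
treadle_pad [196. 235.] 0.57 [ 562. -182.   84.]
press [246. 249.] 0.64 [558. -62.   0.]
holder [130. 221.] 0.95 [ 433. -357.   20.]
holder [160. 159.] 0.87 [ 205. -276.   20.]
holder [247. 246.] 0.75 [565. -61.  20.]
top [ 283.80783467   35.42262155 1274.00018449]
clamp_pivot [292. 215.] 0.87 [506.  36.  65.]
clamp_handle [294. 240.] 0.69 [443.  25.  65.]
treadle_pad [380. 202.] 0.71 [ 558. -181.   84.]
press [324. 203.] 0.74 [560. -46.   0.]
holder [330. 195.] 0.93 [577. -59.  20.]
holder [434. 264.] 0.89 [ 420. -341.   20.]
holder [393. 117.] 0.76 [ 816. -214.   20.]
0.6 [ 148.7727371  -555.42492204  199.01704297] [3.14158073e+00 2.35633695e-05 2.61780230e-01] [ 0.01569234  0.05585132 -0.23658661]
```

View pics/scene0.png

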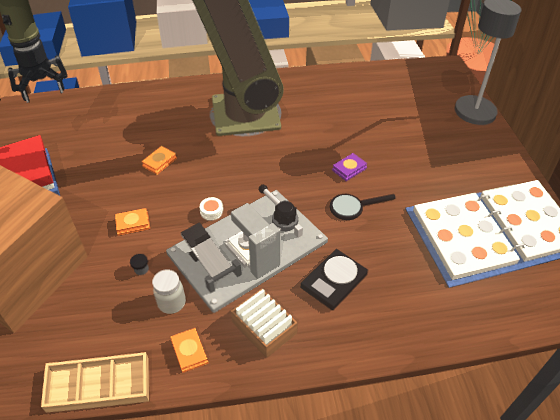

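View pics/top0.png

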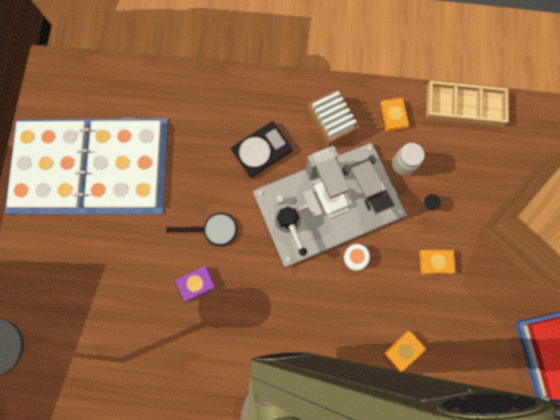

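The scene view shows the grey press at about (247,248), with the knob at (286,212), its handle ball at (264,189) and the black pad at (196,236). In the top view the knob is at (288,217), the ball at (303,251) and the pad at (378,201).

Holder candidates (top view): white one in the press (330,195), which is the one to seal. Orange look-alikes are at (395,114), (437,262) and (405,351), and a purple one at (195,284). There is only one knob and one treadle. Next I'll crop close and fit the press pose.

Run:
```python
from h import *
from scipy.optimize import least_squares
a=cv2.imread("pics/top0.png")[130:280,240:440];b=cv2.imread("pics/scene0.png")[175:315,155:340]
a=cv2.resize(a,(800,600),interpolation=cv2.INTER_CUBIC)
b=cv2.resize(b,None,fx=4.2,fy=4.2,interpolation=cv2.INTER_CUBIC)
cv2.imwrite("pics/ct.png",a);cv2.imwrite("pics/cs.png",b)
for n in("scene","top"):
    for k in("capsules","jar","loupe","magnifier"):
        for r in arm.mark_of(n,k)[:1]:print(n,k,np.round(r["point"]),round(r["conf"],2),ray(n,r["point"],0).round(0))
# outline of press corners z=20, top picture
P=np.array([[253,190],[373,144],[407,214],[287,265]])
L=np.array([[110,175],[110,-175],[-110,-175],[-110,175]])
W=np.array([ray("top",p,20)[:2] for p in P]);print(W.round(0))
f=lambda q:((L@np.array([[np.cos(q[2]),np.sin(q[2])],[-np.sin(q[2]),np.cos(q[2])]])+q[:2])-W).ravel()
s=least_squares(f,[560,-50,.3]);print(s.x,s.fun.round(0))
```

```text
scene capsules [212. 212.] 0.57 [ 419. -140.    0.]
scene jar [172. 305.] 0.97 [ 699. -254.    0.]
scene magnifier [346. 208.] 0.78 [458. 221.   0.]
top capsules [355. 256.] 0.7 [ 424. -138.    0.]
top jar [399. 163.] 0.57 [ 692. -242.    0.]
top loupe [427. 206.] 0.7 [ 578. -323.    0.]
top magnifier [219. 228.] 0.86 [464. 226.   0.]
[[ 571.  147.]
 [ 731. -164.]
 [ 546. -266.]
 [ 382.   37.]]
[ 5.57798560e+02 -6.14943000e+01  4.93485466e-01] [ 1. -2.  6.  1. -3. -2. -4.  3.]
```

View pics/ct.png

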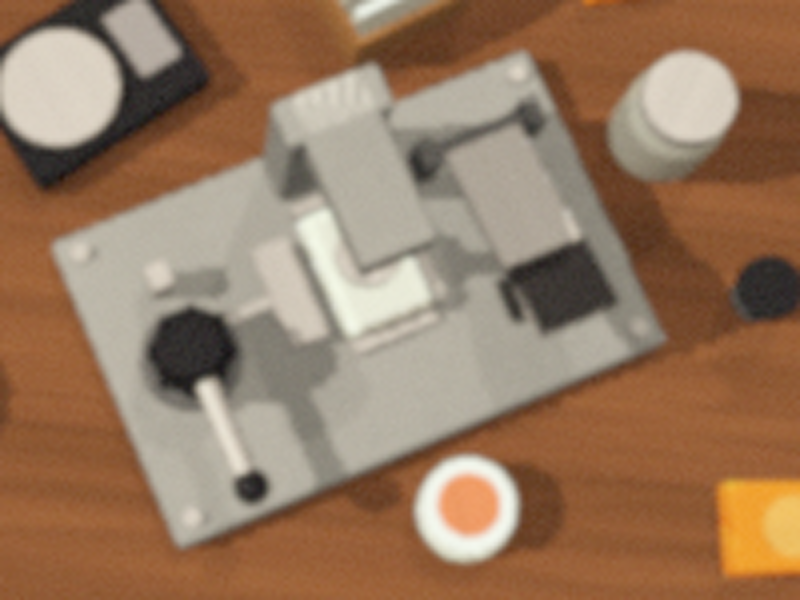

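View pics/cs.png

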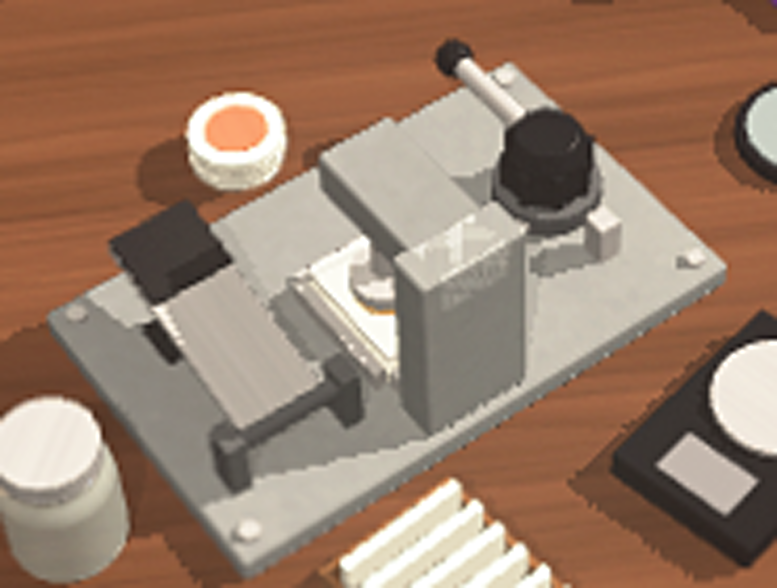

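The crops confirm it. There is a black fluted knob with its steel handle and ball towards the press's −x (top crop: hub (192,350), ball (251,486)). The rib is at (158,276), the white holder is under the ram, and the black treadle pad is at (560,287). The fitted press pose is (558, −61), yaw 0.49. I'll move across at height with the fingers shut and the tool lined up with the press.

carry_out([
  [40, -20, 0],
  [80, -40, 0],
  [120, -60, 0],
  [160, -85, 0],
  [200, -105, 0],
  [240, -130, 0],
  [280, -150, 0],
  [328, -176, 0],
  [328, -176, 0],
  [328, -176, 0],
], grip=[0, 0, 0, 0, 0, 0, 0, 0, 0, 0], roll=[-0.03, -0.06, -0.09, -0.12, -0.15, -0.18, -0.21, -0.231, -0.231, -0.231])

```text
clock: 2.0
tool_pos: [421.0, -299.5, 199.0]
eef_rot: [3.141, 0.0, 0.496]
contact_force: [-0.0, -0.5, 0.5]
grip_width: -0.2
grasp_force: 0.0
```

```bash
cat > fit.py <<'E'
from h import *
from scipy.optimize import least_squares
# joint fit of press pose from pixel features in both first pictures (local xyz, cam, pixel)
T=lambda x,y:(240+x/4,130+y/4)
S=lambda x,y:(155+x/4.2,175+y/4.2)
F=[((110,175,20),"top",T(53,243)),((110,-175,20),"top",T(530,52)),((-110,-175,20),"top",T(664,338)),
((0,120,80),"top",T(193,348)),((-95,120,65),"top",T(251,486)),((-95,120,65),"scene",S(454,57)),
((0,120,80),"scene",S(548,132)),((-110,-175,20),"scene",S(50,316)),((110,175,20),"scene",S(726,264)),((110,-175,20),"scene",S(246,560)),((-110,175,20),"scene",S(512,64))]
def w(q,l):c,s=np.cos(q[2]),np.sin(q[2]);return [q[0]+c*l[0]-s*l[1],q[1]+s*l[0]+c*l[1],l[2]]
f=lambda q:np.ravel([proj(n,w(q,l))[0]-p for l,n,p in F])
s=least_squares(f,[558,-61,.49],loss="soft_l1");q=s.x
E
python3 - <<'E'
from fit import *
print(q,f(q).reshape(-1,2).round(1).tolist())
a=arm.sense();p=a["tool_pos"];d=np.array(p[:2])-q[:2];c,s_=np.cos(q[2]),np.sin(q[2])
print(a["clock"],p,a["eef_rot"],"local",c*d[0]+s_*d[1],-s_*d[0]+c*d[1])
for n,z in(("top",84),("scene",84)):
    X=ray(n,{"top":T(560,287),"scene":S(180,237)}[n],z);d=X[:2]-q[:2];print("pad",X,c*d[0]+s_*d[1],-s_*d[0]+c*d[1])
E
```

```text
[ 5.56600231e+02 -5.85296664e+01  4.97881547e-01] [[-0.8, -0.2], [-1.0, -1.1], [0.7, 0.5], [-0.4, -0.9], [-0.1, 0.1], [0.0, 0.2], [-0.2, -0.5], [-1.7, -1.0], [0.9, -0.3], [-0.8, 1.2], [-0.5, -1.8]]
2.0 [ 420.96428077 -299.46993617  199.03100241] [3.14137434e+00 3.04607116e-04 4.96310355e-01] local -234.23395863283517 -146.91418346842653
pad [ 557.70680732 -180.66960556   84.        ] -57.357568898445564 -107.84015277241315
pad [ 552.69546291 -175.89181418   84.        ] -59.47880961270849 -101.2491588374332
```

carry_out([
  [28, -38, 0],
  [56, -76, 0],
  [84, -114, 0],
  [112, -152, 0],
  [140, -190, 0],
  [166, -225, 0],
  [166, -225, 20],
  [166, -225, 55],
  [166, -225, 90],
  [166, -225, 115],
], grip=[0, 0, 0, 0, 0, 0, 0, 0, 0, 0], roll=[0, 0, 0, 0, 0, 0, 0, 0, 0, 0])

```text
clock: 3.0
tool_pos: [458.6, -25.2, 82.4]
eef_rot: [-3.141, 0.002, 0.491]
contact_force: [0.0, 0.6, 0.0]
grip_width: -0.3
grasp_force: 0.0
```

carry_out([
  [0, 0, 10],
  [0, 0, 20],
  [0, 0, 30],
  [0, 0, 30],
  [0, 0, 30],
], grip=[0, 0, 0, 0, 0], roll=[0, 0, 0, 0, 0])

```text
clock: 3.5
tool_pos: [460.4, -24.0, 54.5]
eef_rot: [3.141, -0.001, 0.493]
contact_force: [0.4, 0.2, 0.5]
grip_width: 0.1
grasp_force: 0.0
```

```bash
cat >> fit.py <<'E'
def loc(p):
    d=np.array(p[:2])-q[:2];c,s_=np.cos(q[2]),np.sin(q[2]);return (c*d[0]+s_*d[1]).round(1),(-s_*d[0]+c*d[1]).round(1)
def theta():
    for n in("top","scene"):
        for r in arm.mark_of(n,"clamp_handle")[:2]:
            x,y=loc(ray(n,r["point"],65));print(n,round(r["conf"],2),"handle",x,y-120,"theta",np.arctan2(y-120,-x).round(2))
E
python3 - <<'E'
from fit import *
a=arm.sense();print(a["clock"],a["tool_pos"],loc(a["tool_pos"]))
b=arm.get_image("top")[130:280,240:440]
cv2.imwrite("pics/c2.png",cv2.resize(b,(800,600)));theta()
E
```

```text
3.5 [460.38892282 -24.0131711   54.45994747] (np.float64(-68.0), np.float64(76.3))
top 0.66 handle -72.7 5.799999999999997 theta 0.08
scene 0.67 handle -75.4 8.300000000000011 theta 0.11
```

View pics/c2.png

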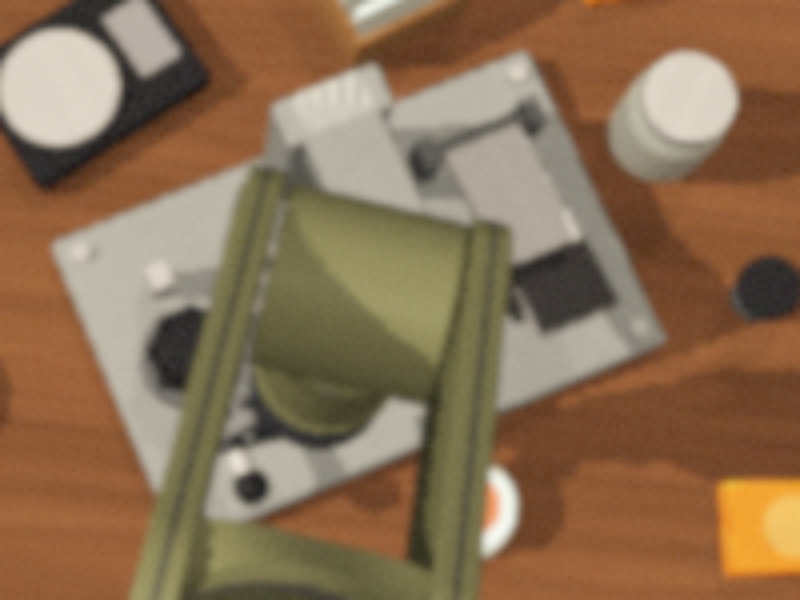

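The finger at about (310,400) in the crop is beside the handle on its −y side, and the ball at (251,486) is untouched. Now the slow push.

carry_out([
  [0, -8, 0],
  [0, -16, 0],
  [0, -22, 0],
  [-1, -28, 0],
  [-2, -34, 0],
  [-3, -40, 0],
  [-3, -44, 0],
], grip=[0, 0, 0, 0, 0, 0, 0], roll=[0, 0, 0, 0, 0, 0, 0])

```text
clock: 4.35
tool_pos: [435.7, 14.1, 54.0]
eef_rot: [-3.141, 0.0, 0.493]
contact_force: [-0.3, 0.1, 1.4]
grip_width: -0.3
grasp_force: 0.0
```

```bash
python3 -c "
from fit import *
print(loc(arm.sense()['tool_pos']));theta()"
```

```text
(np.float64(-71.5), np.float64(121.5))
top 0.66 handle -72.7 5.799999999999997 theta 0.08
scene 0.67 handle -75.4 8.300000000000011 theta 0.11
```

```bash
sed -i 's/^    for n in("top","scene"):/&\n        arm.get_image(n)/' fit.py; python3 -c "
from fit import *
theta();b=arm.get_image('scene')[175:315,155:340]
cv2.imwrite('pics/c3.png',cv2.resize(b,None,fx=4.2,fy=4.2));print(arm.sense()['contact_force'])"
```

```text
top 0.6 handle -62.2 0.7000000000000028 theta 0.01
[0.70164673 0.6439071  0.04718673]
```

View pics/c3.png

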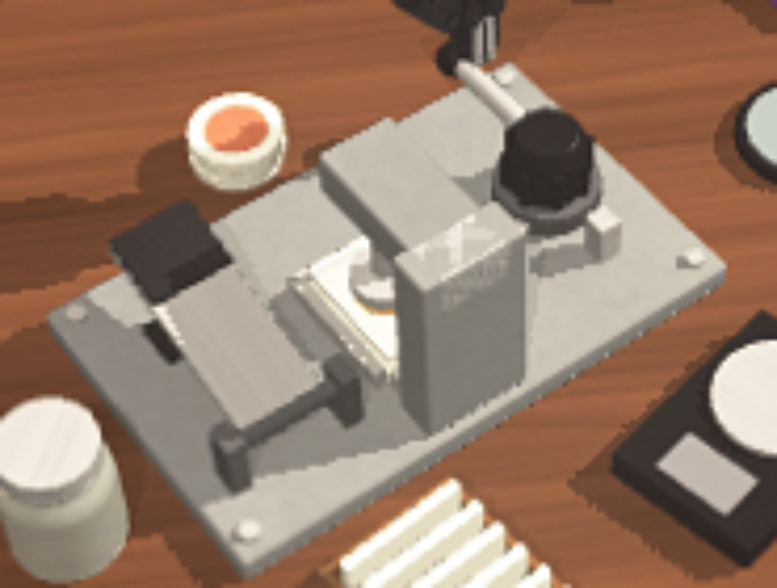

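The crop shows the handle unmoved, with the fingertips at about (480,55) near the ball. The TCP height and position need checking against the image.

```bash
python3 -c "
from fit import *
p=arm.sense()['tool_pos'];print(p)
for X in (p,w(q,(-70,120,65)),w(q,(-95,120,65)),w(q,(0,120,80))):
    u=proj('scene',X)[0];v=proj('top',X)[0];print('scene crop',(u-[155,175])*4.2,'top crop',(v-[240,130])*4)
b=arm.get_image('scene')[120:240,200:360]
cv2.imwrite('pics/c4.png',cv2.resize(b,(800,600),interpolation=cv2.INTER_CUBIC))"
```

```text
[436.74844953  13.3927508   54.0403326 ]
scene crop [477.8647246   91.50561321] top crop [234.25362409 453.54267477]
scene crop [477.98175594  80.52807947] top crop [234.79531846 449.74558526]
scene crop [454.17890824  57.74635264] top crop [250.58424129 486.39048279]
scene crop [547.33675926 129.91811381] top crop [191.37947028 344.33784614]
```

View pics/c4.png

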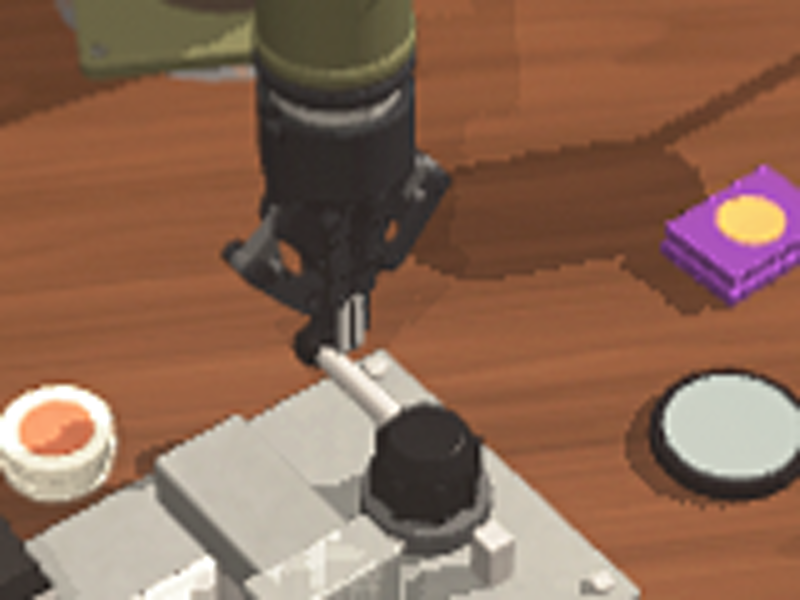

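```bash
python3 -c "
from fit import *
p=np.array(arm.sense()['tool_pos'])
for dz in (0,25,50,73,100,150,200,250):
    print(dz,((proj('scene',p+[0,0,dz])[0]-[200,120])*5).round(0))
print('c2 axis (local -68,76)')
p=np.array([460.4,-24,54.5])
for dz in (0,50,100,150,200):print(dz,((proj('top',p+[0,0,dz])[0]-[240,130])*4).round(0))
"
```

```text
0 [344. 384.]
25 [343. 351.]
50 [343. 316.]
73 [342. 284.]
100 [341. 245.]
150 [340. 171.]
200 [338.  91.]
250 [336.   8.]
c2 axis (local -68,76)
0 [296. 422.]
50 [301. 411.]
100 [307. 399.]
150 [313. 385.]
200 [319. 370.]
```

By projection the visible fingertip is about 27 mm above the reported TCP, so it passed over the handle. I'll step back, go down by 25 mm watching the force (still above the plate), and push again.

carry_out([
  [0, 15, -5],
  [0, 30, -5],
  [0, 44, -5],
  [3, 48, -5],
  [3, 48, 0],
  [3, 48, 5],
  [3, 48, 10],
  [3, 48, 15],
  [3, 48, 18],
  [3, 48, 18],
], grip=[0, 0, 0, 0, 0, 0, 0, 0, 0, 0], roll=[0, 0, 0, 0, 0, 0, 0, 0, 0, 0])

```text
clock: 5.75
tool_pos: [461.1, -26.9, 35.4]
eef_rot: [-3.141, 0.001, 0.493]
contact_force: [0.3, 0.5, -0.2]
grip_width: 0.2
grasp_force: 0.0
```

```bash
python3 -c "
from fit import *
p=np.array(arm.sense()['tool_pos']);print(p,loc(p),arm.sense()['contact_force'])
print(((proj('scene',p)[0]-[200,120])*5).round(0))
b=arm.get_image('scene')[120:240,200:360]
cv2.imwrite('pics/c5.png',cv2.resize(b,(800,600),interpolation=cv2.INTER_CUBIC))"
```

```text
[461.09363848 -26.94254486  35.40036077] (np.float64(-68.8), np.float64(73.4)) [ 0.30332736  0.4853985  -0.18085305]
[275. 450.]
```

View pics/c5.png

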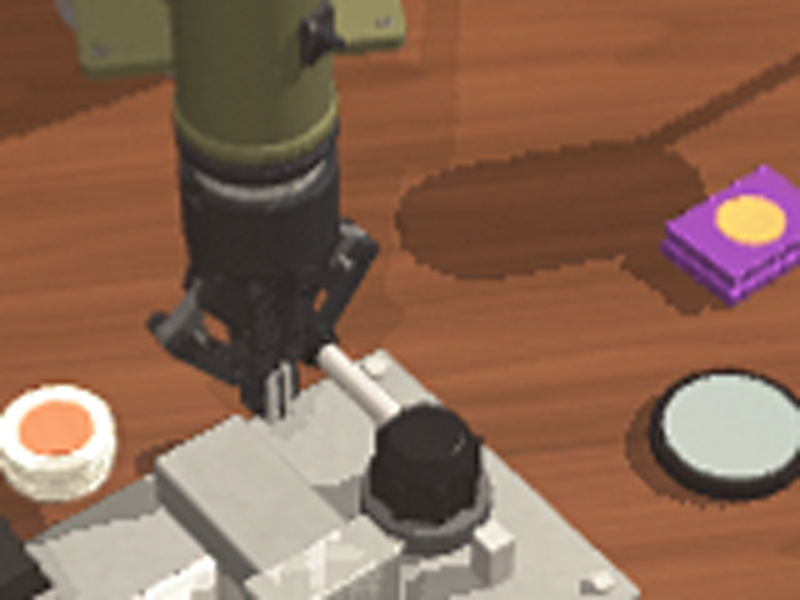

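The tip shows at (280,418) against a predicted (275,450), so it is again about 25 mm higher than reported. I'll go down 8 mm more and then push along +y gently.

carry_out([
  [0, 0, 4],
  [0, 0, 8],
  [0, -7, 8],
  [0, -14, 8],
  [0, -21, 8],
  [0, -27, 8],
  [0, -32, 8],
  [0, -36, 8],
  [0, -40, 8],
  [0, -40, 8],
], grip=[0, 0, 0, 0, 0, 0, 0, 0, 0, 0], roll=[0, 0, 0, 0, 0, 0, 0, 0, 0, 0])

```text
clock: 6.8
tool_pos: [442.9, 7.7, 28.3]
eef_rot: [3.14, 0.0, 0.494]
contact_force: [-0.4, -5.0, 2.0]
grip_width: -0.2
grasp_force: 2.2
```

```bash
python3 -c "
from fit import *
p=np.array(arm.sense()['tool_pos']);print(loc(p),arm.sense()['contact_force'],arm.sense()['torque']);theta()"
```

```text
(np.float64(-68.3), np.float64(112.5)) [-0.44068085 -5.04281313  1.97534018] [-0.73136994  0.08698382  0.01657668]
top 0.65 handle -69.0 6.700000000000003 theta 0.1
scene 0.84 handle -70.2 12.199999999999989 theta 0.17
```

carry_out([
  [-1, -4, 0],
  [-2, -8, 0],
  [-2, -14, 0],
  [-1, -19, 0],
  [0, -24, 0],
  [2, -29, 0],
  [3, -34, 0],
  [6, -39, 0],
  [7, -42, 0],
], grip=[0, 0, 0, 0, 0, 0, 0, 0, 0], roll=[0, 0, 0, 0, 0, 0, 0, 0, 0])

```text
clock: 7.9
tool_pos: [431.0, 48.5, 28.5]
eef_rot: [3.14, -0.003, 0.492]
contact_force: [0.5, -2.1, 0.8]
grip_width: 0.2
grasp_force: 1.0
```

```bash
python3 -c "
from fit import *
p=np.array(arm.sense()['tool_pos']);print(loc(p),arm.sense()['contact_force']);theta()"
```

```text
(np.float64(-59.2), np.float64(154.0)) [ 0.48898569 -2.09941412  0.84077457]
top 0.36 handle -42.2 48.69999999999999 theta 0.86
scene 0.82 handle -53.7 49.900000000000006 theta 0.75
```

carry_out([
  [3, -4, 0],
  [6, -8, 0],
  [9, -11, 0],
  [11, -14, 0],
  [11, -14, 0],
  [11, -14, 0],
], grip=[0, 0, 0, 0, 0, 0], roll=[0, 0, 0, 0, 0, 0])

```text
clock: 8.7
tool_pos: [432.1, 66.0, 28.0]
eef_rot: [-3.142, 0.0, 0.493]
contact_force: [0.0, 0.6, -0.2]
grip_width: 0.0
grasp_force: 0.0
```

```bash
python3 -c "
from fit import *
p=np.array(arm.sense()['tool_pos']);print(loc(p),arm.sense()['contact_force']);theta()"
```

```text
(np.float64(-49.9), np.float64(168.9)) [ 0.01468506  0.59037563 -0.19288126]
scene 0.75 handle -2.5 70.9 theta 1.54
```

carry_out([
  [10, -11, 0],
  [20, -18, 0],
  [28, -19, 0],
  [35, -20, 0],
  [41, -21, 0],
  [47, -21, 0],
  [52, -22, 0],
  [57, -21, 0],
  [62, -20, 0],
], grip=[0, 0, 0, 0, 0, 0, 0, 0, 0], roll=[0, 0, 0, 0, 0, 0, 0, 0, 0])

```text
clock: 9.8
tool_pos: [471.9, 111.2, 27.0]
eef_rot: [-3.139, 0.011, 0.493]
contact_force: [-8.8, -4.2, 4.2]
grip_width: -0.3
grasp_force: 4.9
```

```bash
python3 -c "
from fit import *
p=np.array(arm.sense()['tool_pos']);print(loc(p),arm.sense()['contact_force']);theta()"
```

```text
(np.float64(6.6), np.float64(189.6)) [-8.77483904 -4.17941766  4.19996989]
scene 0.92 handle 27.1 60.599999999999994 theta 1.99
```

carry_out([
  [5, 1, 0],
  [11, 2, 0],
  [16, 4, 0],
  [20, 6, 0],
  [24, 8, 0],
  [27, 10, 0],
  [30, 12, 0],
  [32, 14, 0],
  [32, 14, 0],
], grip=[0, 0, 0, 0, 0, 0, 0, 0, 0], roll=[0, 0, 0, 0, 0, 0, 0, 0, 0])

```text
clock: 10.9
tool_pos: [514.0, 115.7, 28.3]
eef_rot: [3.141, -0.002, 0.493]
contact_force: [0.2, 0.3, -0.2]
grip_width: 0.1
grasp_force: 0.0
```

```bash
python3 -c "
from fit import *
p=np.array(arm.sense()['tool_pos']);print(loc(p),arm.sense()['contact_force']);theta()"
```

```text
(np.float64(45.8), np.float64(173.4)) [ 0.22463187  0.26190393 -0.19632433]
scene 0.94 handle 65.3 1.7000000000000028 theta 3.12
scene 0.49 handle 39.9 -152.1 theta -1.83
```

The clamp is locked (θ ≈ 3.12) and the finger is free. I'll go up and over to the treadle pad.

carry_out([
  [0, -3, -20],
  [0, -3, -60],
  [0, -3, -105],
  [0, -3, -150],
  [0, 0, -190],
  [-15, 40, -190],
  [-32, 85, -190],
  [-48, 130, -190],
  [-65, 175, -190],
  [-80, 218, -190],
], grip=[0, 0, 0, 0, 0, 0, 0, 0, 0, 0], roll=[0, 0, 0, 0, 0, 0, 0, 0, 0, 0])

```text
clock: 12.1
tool_pos: [544.5, -116.2, 218.2]
eef_rot: [3.141, -0.0, 0.493]
contact_force: [0.6, 0.1, -0.3]
grip_width: 0.1
grasp_force: 0.0
```

carry_out([
  [-12, 32, 0],
  [-24, 64, 0],
  [-24, 64, 30],
  [-24, 64, 65],
  [-24, 64, 95],
  [-24, 64, 110],
  [-24, 64, 120],
  [-24, 64, 120],
], grip=[0, 0, 0, 0, 0, 0, 0, 0], roll=[0, 0, 0, 0, 0, 0, 0, 0])

```text
clock: 12.9
tool_pos: [552.9, -181.6, 96.7]
eef_rot: [-3.139, 0.002, 0.493]
contact_force: [-0.8, -0.1, 0.6]
grip_width: -0.2
grasp_force: 0.0
```

```bash
python3 -c "
from fit import *
p=np.array(arm.sense()['tool_pos']);print(p,loc(p),arm.sense()['contact_force']);theta()
for X in (p,p+[0,0,25],w(q,(-58,-110,84))):print(((proj('scene',X)[0]-[110,140])*5).round(0))
b=arm.get_image('scene')[140:260,110:270]
cv2.imwrite('pics/c6.png',cv2.resize(b,(800,600),interpolation=cv2.INTER_CUBIC))"
```

```text
[ 552.91329913 -181.58508333   96.67508178] (np.float64(-62.0), np.float64(-106.4)) [-0.79483067 -0.07108262  0.64972759]
top 0.81 handle 76.2 -4.700000000000003 theta -3.08
scene 0.93 handle 60.1 4.700000000000003 theta 3.06
[424. 442.]
[418. 408.]
[425. 467.]
```

View pics/c6.png

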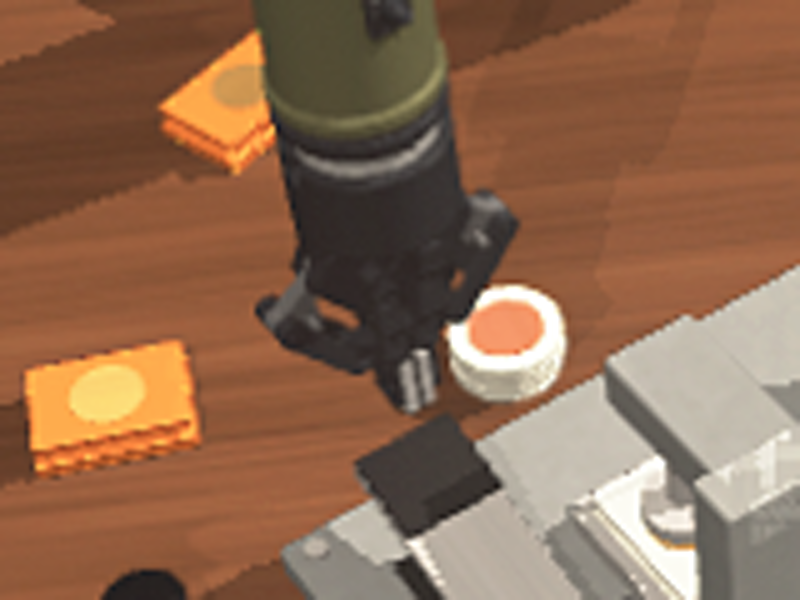

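The fingertip shows at (413,408), matching the 25 mm offset, and it is centred over the pad at (428,465). I'll lower it gently onto the pad.

carry_out([
  [3, 2, 8],
  [3, 2, 16],
  [3, 2, 23],
  [3, 2, 29],
  [3, 2, 33],
  [3, 2, 37],
  [3, 2, 40],
  [3, 2, 43],
  [3, 2, 46],
  [3, 2, 48],
], grip=[0, 0, 0, 0, 0, 0, 0, 0, 0, 0], roll=[0, 0, 0, 0, 0, 0, 0, 0, 0, 0])

```text
clock: 14.15
tool_pos: [557.4, -182.7, 50.2]
eef_rot: [3.141, 0.0, 0.493]
contact_force: [-0.6, -0.4, 4.0]
grip_width: 0.4
grasp_force: 1.6
```

carry_out([
  [0, 0, 2],
  [0, 0, 5],
  [0, 0, 7],
  [0, 0, 10],
  [0, 0, 12],
  [0, 0, 14],
  [0, 0, 15],
  [0, 0, 15],
], grip=[0, 0, 0, 0, 0, 0, 0, 0], roll=[0, 0, 0, 0, 0, 0, 0, 0])

```text
clock: 14.95
tool_pos: [557.4, -182.6, 34.9]
eef_rot: [3.142, 0.0, 0.493]
contact_force: [-3.3, -1.6, 4.4]
grip_width: -0.3
grasp_force: 2.4
```

carry_out([
  [0, 0, 2],
  [0, 0, 4],
  [0, 0, 6],
  [0, 0, 8],
  [0, 0, 9],
  [0, 0, 9],
], grip=[0, 0, 0, 0, 0, 0], roll=[0, 0, 0, 0, 0, 0])

```text
clock: 15.55
tool_pos: [557.1, -182.8, 26.2]
eef_rot: [3.141, 0.001, 0.493]
contact_force: [-4.0, -3.5, 6.6]
grip_width: -0.2
grasp_force: 3.3
```

carry_out([
  [0, 0, 1],
  [0, 0, 2],
  [0, 0, 3],
  [0, 0, 4],
  [0, 0, 4],
], grip=[0, 0, 0, 0, 0], roll=[0, 0, 0, 0, 0])

```text
clock: 16.05
tool_pos: [557.0, -182.8, 22.3]
eef_rot: [3.141, 0.001, 0.493]
contact_force: [-5.5, -3.2, 7.8]
grip_width: 0.1
grasp_force: 3.8
```

```bash
python3 -c "
from fit import *
a=arm.sense();print(a['tool_pos'],a['contact_force']);
b=arm.get_image('scene')[175:315,155:340]
cv2.imwrite('pics/c7.png',cv2.resize(b,None,fx=4.2,fy=4.2,interpolation=cv2.INTER_CUBIC))"
```

```text
[ 556.96067931 -182.82654748   22.33383787] [-5.47734021 -3.15514112  7.81296878]
```

View pics/c7.png

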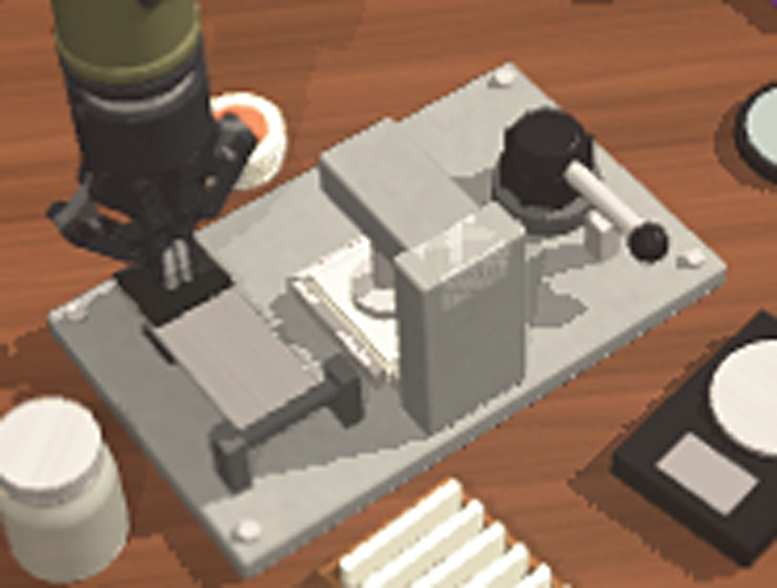

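The crop shows the handle over the rib (ball at (650,240)) and the treadle almost down. There is no firm stop yet, so I'll go on in small steps.

carry_out([
  [0, 0, 1],
  [0, 0, 2],
  [0, 0, 2],
  [0, 0, 2],
], grip=[0, 0, 0, 0], roll=[0, 0, 0, 0])

```text
clock: 16.5
tool_pos: [556.9, -182.8, 20.3]
eef_rot: [3.141, 0.001, 0.493]
contact_force: [-3.4, -2.8, 6.6]
grip_width: -0.2
grasp_force: 3.9
```

carry_out([
  [0, 0, 1],
  [0, 0, 2],
  [0, 0, 2],
  [0, 0, 2],
], grip=[0, 0, 0, 0], roll=[0, 0, 0, 0])

```text
clock: 16.9
tool_pos: [556.9, -182.9, 18.4]
eef_rot: [3.141, 0.001, 0.493]
contact_force: [-4.5, -2.7, 8.2]
grip_width: 0.1
grasp_force: 4.1
```

carry_out([
  [0, 0, 1],
  [0, 0, 2],
  [0, 0, 2],
  [0, 0, 2],
], grip=[0, 0, 0, 0], roll=[0, 0, 0, 0])

```text
clock: 17.3
tool_pos: [556.9, -182.9, 16.4]
eef_rot: [3.141, 0.001, 0.493]
contact_force: [-3.8, -3.2, 8.9]
grip_width: -0.1
grasp_force: 4.2
```

carry_out([
  [0, 0, 1],
  [0, 0, 2],
  [0, 0, 2],
  [0, 0, 2],
], grip=[0, 0, 0, 0], roll=[0, 0, 0, 0])

```text
clock: 17.7
tool_pos: [557.0, -182.9, 15.9]
eef_rot: [3.141, 0.001, 0.493]
contact_force: [-7.2, -2.3, 17.7]
grip_width: 0.0
grasp_force: 9.2
```

The stop is reached: the force jumped to 18 N and the finger came to rest. I'll hold for a second, then ease up slowly.

carry_out([
  [0, 0, 0.5],
  [0, 0, 0.5],
  [0, 0, 0.5],
  [0, 0, 0.5],
  [0, 0, 0.5],
  [0, 0, 0.5],
  [0, 0, 0.5],
  [0, 0, 0.5],
  [0, 0, 0.5],
  [0, 0, 0.5],
], grip=[0, 0, 0, 0, 0, 0, 0, 0, 0, 0], roll=[0, 0, 0, 0, 0, 0, 0, 0, 0, 0])

```text
clock: 18.7
tool_pos: [557.0, -183.0, 15.8]
eef_rot: [3.141, 0.0, 0.493]
contact_force: [-8.3, -1.9, 20.3]
grip_width: -0.4
grasp_force: 10.6
```

carry_out([
  [0, 0, -3],
  [0, 0, -8],
  [0, 0, -13],
  [0, 0, -18],
  [0, 0, -24],
  [0, 0, -30],
  [0, 0, -37],
  [0, 0, -45],
  [0, 0, -55],
  [0, 0, -70],
], grip=[0, 0, 0, 0, 0, 0, 0, 0, 0, 0], roll=[0, 0, 0, 0, 0, 0, 0, 0, 0, 0])

```text
clock: 19.7
tool_pos: [556.1, -182.0, 83.2]
eef_rot: [-3.139, 0.002, 0.493]
contact_force: [0.1, 0.2, -0.2]
grip_width: 0.1
grasp_force: 0.0
```

carry_out([
  [0, 0, -25],
  [0, 0, -60],
  [0, 0, -100],
  [0, 0, -130],
  [0, 0, -130],
  [0, 0, -130],
], grip=[0, 0, 0, 0, 0, 0], roll=[0, 0, 0, 0, 0, 0])

```text
clock: 20.3
tool_pos: [557.3, -182.5, 214.3]
eef_rot: [3.141, -0.0, 0.493]
contact_force: [0.6, -0.7, 0.4]
grip_width: -0.2
grasp_force: 0.0
```

```bash
python3 -c "
from fit import *
a=arm.sense();print(a['clock'],a['tool_pos'],a['contact_force']);theta()
b=arm.get_image('scene')[175:315,155:340]
cv2.imwrite('pics/c8.png',cv2.resize(b,None,fx=4.2,fy=4.2,interpolation=cv2.INTER_CUBIC))"
```

```text
20.3 [ 557.34292207 -182.51802191  214.27220903] [ 0.56303688 -0.71284947  0.43362386]
top 0.76 handle 77.5 1.9000000000000057 theta 3.12
scene 0.88 handle 63.6 1.5999999999999943 theta 3.12
```

View pics/c8.png

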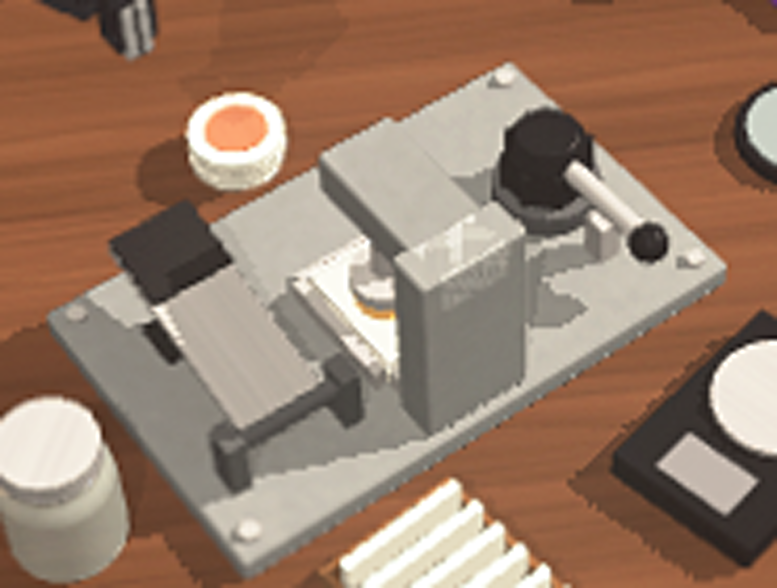

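The crop shows the treadle back up (pad at (170,250)), the handle over the rib (ball at (650,240)), the lid lower under the ram at (375,300), and the capsules and jar where they were. The robot is clear, so I'll hand it in.

```bash
python3 -c "
from plant import arm
print(arm.finish_job())"
```

```text
the job is handed in; nothing more can be done
None
```

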